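# Close the jeweller's bench press by its fold-out crank handle

### The job

On the goldsmith's bench stand two small screw presses; close the one with the red ball handle onto its copper disc. Swing the folded red handle up and out until it stands upright on the handwheel, crank the wheel with it clockwise (seen from above) until it is fully closed, then fold the handle back down flat over the wheel and let go. Leave the handle and wheel of the press with the black ball alone.

Things in the scene. Friction and masses are not known exactly. Their poses are not given: they have to be found in the camera images.
- red_press: Fixed screw press to close: green base 130 x 170 mm, green beam on two columns, grey spoked handwheel 184 mm across, red ball handle. Origin: base underside centre, on the bench, on the wheel's upright axis; z up. Wheel rim, spoke and hub tops 155 mm up or lower. A steel fork on the rim (top 192 mm up) holds the handle's level hinge pin, 82 mm from the axis, 184 mm up.
- red_wheel (a joint): Turn of the red press's wheel, rad, growing clockwise seen from above. Stops: 0 fully open, 3.14 fully closed (platen on the copper disc). The handle's hinge lies on the press's own +y side at 0, +x side at 1.57, -y side at 3.14. Starts between 0 and 0.8, stays where left; friction about 1 N at the rim.
- red_handle (a joint): Fold of the red handle, rad: 0 flat, pointing level from its hinge in over the hub (start, stop); 1.57 upright above the hinge (stop). Swings in the upright plane through the wheel's axis; friction (about 1 N at the ball) holds it where left. A steel rod 11 mm thick with a red ball, 26 mm diameter, centre 60 mm from the hinge; the ball swivels freely on the rod.
- black_ball (a point): Centre of the black ball on the handle of the other press, to be left alone: same build and size, brass disc, standing beside the red one (left or right varies). Its handle is folded, so this point starts 184 mm above the bench, 22 mm from its wheel's axis.
Mind the look-alikes: they are no part of the job. What is shaped like the red_press but pink or purple is not meant.

How it is judged:
By the outcome, as a careful person would: the job done as asked, in the order asked, and still so for the second after the job is handed in, with the robot touching nothing.
It also fails if it takes over 45 s, if anything falls off the work surface, if the arm or the gripper's body presses on something with over 40 N, if the wrist force passes 120 N, or if a joint passes its speed limit or range.

### The arm

A 6-joint arm with a two-finger parallel gripper is mounted at the origin on the work surface. World frame = base frame: x ahead of the robot, y to its left, z up, the work surface at z = 0. Lengths are in m, angles in rad, forces in N, time in s.
With the tool pointing down it reaches from about 0.225 to 0.875 m from the base axis. Payload 3.4 kg.
Tool frame: the origin (TCP) lies between the finger pads; the fingertips stand 11 mm ahead of it and the grasp point (between the pads) lies 8 mm behind it (tips_ahead is the distance from the TCP to the fingertips, in m); z points along the fingers, x is the direction in which the jaws open and shut, and the axes are right-handed (so a half turn about z gives the same grasp; the last joint's range is limited). The gripper opens to 85 mm and grips with 20 to 120 N. Pads are 22 mm wide; open, the fingers measure 114 mm over their backs; the gripper's body (76 mm by 85 mm) begins 54 mm behind the grasp point. The pads swing forward as they close: fully open they stand 13 mm farther back than shut.
Start: joints at [1.2, 0.276, 1.505, -0, 1.361, -0.121], TCP at [0.142, 0.557, 0.242] pointing down, gripper open.
Joint ranges: [-2.89, 2.89], [-0.75, 2.08], [0.22, 2.7], [-1.18, 4.32], [0.11, 2.71], [-2.7, 2.7]. Speed limits (rad/s): [2.57, 2.57, 3.14, 3.14, 3.14, 3.14].

### API

Orientations are given as a unit quaternion [w, x, y, z].
In Python, from rig import get_state, get_image, sign_off, masks_of, tips_ahead gives the robot as it stands.
- The arm moves only by the tool play_rows, never from a script. Its argument "series" is a list of rows, each an object of numbers: "fingers": the closure, from -1 (fully open) to 1 (shut); "dx", "dy", "dz": the shift along the world's x, y, z in mm; "turn": the turn about the world's z in rad. A call has 1 to 20 rows; each row shifts and turns the pose as measured when the row begins; what a row does not reach is not made up. A row lasts 1/12 s, in which the tool goes at most 41.7 mm and 7.16 degrees, less where a joint would pass 70% of its speed; a pose out of reach is approached as far as the arm can. A call with a gripper value outside its range is refused whole. The fingers move at their own pace and stop on an object; "squeeze" is the grip in N (left out, the last holds). Time passes only in rows, so rows that do not move let the fingers close. It gives the time, the measured TCP pose, the force and the opening at its end, in the units of the state.
- get_state(): the state, without advancing time (a new reading comes with each control period).
- get_image(name): name is "side" or "top" or "wrist"; returns a dict with "pixels" (420x560x3 uint8, red, green, blue), "vfov" (degrees; the focal length in pixels is half the picture's height over the tangent of half this angle, whatever the lens; pixels are square), "cx", "cy" (the principal point, pixels), "rvec" (rotation vector, rad) and "tvec" (3), from world to camera coordinates, as OpenCV has them; the wrist camera has in their place "hand_eye" (4x4, takes a point from camera to tool coordinates, whose origin is the TCP and whose axes are the tool frame's). Camera axes: x right, y down, z forward; pixel columns grow to the right and rows downward; lengths in m; the calibration is good to about 2 mm. The wrist camera is an equidistant fisheye: a pixel r from the principal point sees the ray r / f radians off the axis. A picture is of the moment at which its call begins: read the wrist's pose just before it. There is no depth.
- sign_off(): hands the job in, once; it reports no verdict.
Trained networks look in a picture, given as the dict that the camera call returned (one of the last four; its "shot" number tells which), for a name from the list of things; names that differ only in an ending like _2 or _b are one class to them, and where a whole thing is asked for, a point or a joint stands for the part that bears it (a point fixed in the world has none). Each returns a list of dicts, best first, with "p" (0 to 1); they miss things now and then, are a little off and sometimes report something else, mostly with a low value. They report only what shows in the picture. A call takes as long as a camera call. They do not tell look-alikes from the thing itself.
- masks_of(picture, label): "region" (420x560 bool, what is visible of it) and "xy" ([column, row] in pixels, amid what is visible of it).
The state is a dict: "clock": time; "qpos": joint angles; "qd": joint speeds; "effort": joint torques, N m; "position": TCP position; "ee_rot": TCP orientation; "contact_force": force on the tool from outside, world axes, zero at the start; "moment": the same for the moment, N m; "width": finger opening in m.
Only numpy, scipy, OpenCV 4.12 (cv2) and the standard library are available. Lean on these libraries where they do the work, as an engineer would, in place of code of your own. Each camera call takes 0.05 s, during which the arm holds its last target. There are 200 camera calls.

## Working session

There is one attempt and no reset: what is moved stays moved. The work goes in short steps, Python scripts to look and compute and a tool call to move; the robot and the scene stay as the last step left them, time stands still between calls to the robot, and variables do not carry over. Pictures are saved under pics/ and viewed, about 8 in all and at most 12, crops included, and the job is handed in when it is done.

Besides the shell and the picture viewer there is one more tool, called after "Emit:" as name(argument=value, ...) on one line, values as JSON. play_rows: Moves the arm, as the interface text tells. Its arguments: {"type":"object","properties":{"series":{"type":"array"},"squeeze":{"type":"number"}},"required":["series"]}

```bash
mkdir -p pics; ls; python3 - <<'E'
from rig import *
import cv2,numpy as np
for n in("top","side"):
    p=get_image(n);cv2.imwrite(f"pics/{n}0.png",p["pixels"][...,::-1])
    print(n,p["vfov"],p["cx"],p["cy"],p["rvec"],p["tvec"])
    for l in("red_press","red_handle","black_ball"):
        for m in masks_of(p,l): print(l,round(m["p"],2),m["xy"],m["region"].sum())
print(get_state(), tips_ahead)
E
```

```text
pics
top 51.524664354192346 278.56308239289143 214.1648988798336 [ 2.08796597 -2.12771046  0.22683805] [0.04253869 0.44772583 0.96716714]
red_press 0.81 [169.3, 318.5] 6450
red_press 0.66 [370.8, 277.1] 5983
red_press 0.63 [359.7, 171.2] 5443
red_handle 0.9 [141.9, 325.1] 310
red_handle 0.64 [354.0, 146.7] 238
red_handle 0.51 [361.6, 280.8] 283
black_ball 0.6 [185.8, 158.5] 233
side 46.70630377962612 281.1639266431589 213.50125820403582 [ 2.14031005 -0.76142711  0.37386145] [-0.32284738  0.27296434  0.7472556 ]
red_press 0.96 [121.5, 211.0] 8142
red_press 0.8 [392.2, 261.3] 9733
red_press 0.56 [287.2, 322.1] 13572
red_handle 0.85 [269.9, 264.0] 461
red_handle 0.84 [100.0, 154.4] 253
red_handle 0.79 [390.0, 197.8] 224
black_ball 0.44 [259.8, 121.7] 183
{'clock': 0.4, 'qpos': array([ 1.19997774e+00,  2.75974526e-01,  1.50505248e+00, -3.15204708e-05,
        1.36069376e+00, -1.20989907e-01]), 'qd': array([-0.00116107, -0.00053264, -0.00224626,  0.00089054, -0.00046124,
       -0.00107005]), 'effort': array([-1.97564164e-03, -4.16174662e+01, -2.45743918e+01, -3.39562746e-05,
        3.25071203e-03,  3.54925646e-06]), 'position': array([0.14215919, 0.55711328, 0.2422246 ]), 'ee_rot': array([ 4.61287153e-05,  7.89693481e-01,  6.13501591e-01, -4.70380768e-05]), 'contact_force': array([-0.75913371,  0.55029601,  0.26617977]), 'moment': array([-0.00747554,  0.03305123,  0.02363117]), 'width': 0.08560685777745596} 0.011
```

View pics/top0.png

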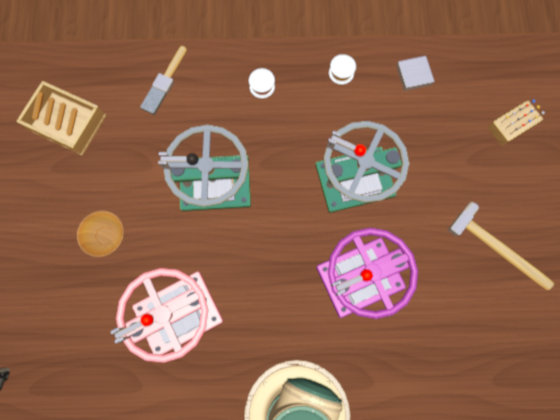

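View pics/side0.png

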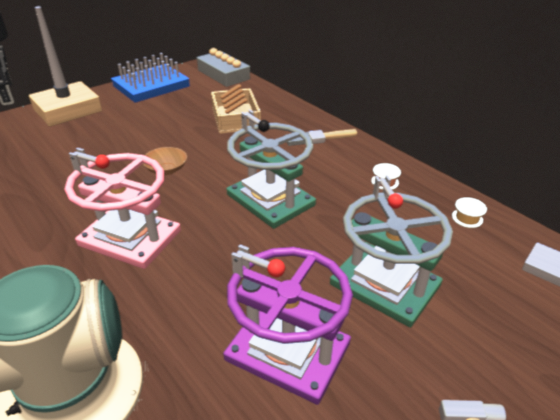

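Both pictures show four presses. Candidates for the red-ball press in the top view:
- Pink press, ball at (147,320).
- Purple press, ball at (367,275).
- Green press with black ball at (192,158).
- Green press with red ball at (360,150), or (396,200) in the side view.

I choose the green one with the red ball and check it below in a crop.

```bash
cat > h.py <<'E'
import numpy as np,cv2
from rig import *
def cam(p):
    f=210/np.tan(np.radians(p["vfov"]/2)); R=cv2.Rodrigues(np.array(p["rvec"],float))[0]
    return np.array([[f,0,p["cx"]],[0,f,p["cy"]],[0,0,1]]),R,np.array(p["tvec"],float)
def atz(p,uv,z):
    K,R,t=cam(p); d=R.T@np.linalg.solve(K,[uv[0],uv[1],1]); c=-R.T@t
    return c+d*(z-c[2])/d[2]
def proj(p,P):
    K,R,t=cam(p); return cv2.projectPoints(np.atleast_2d(P).astype(float),R,t,K,None)[0][:,0]
def tri(p,a,q,b):
    M=[]
    for s,u in((p,a),(q,b)):
        K,R,t=cam(s); M.append(K@np.c_[R,t])
    X=cv2.triangulatePoints(M[0],M[1],np.array(a,float),np.array(b,float))[:,0]; return X[:3]/X[3]
def red(p,near,r=22):
    a=p["pixels"].astype(int); m=(a[...,0]>120)&(a[...,1]<70)&(a[...,2]<70)
    v,u=np.nonzero(m); k=np.hypot(u-near[0],v-near[1])<r
    return (u[k].min()+u[k].max())/2,(v[k].min()+v[k].max())/2,k.sum()
def fitwheel(p,c0,z=0.15):
    # grey rim: maximise grey pixels along projected circle of mean radius
    from scipy.optimize import minimize
    a=p["pixels"].astype(int); g=((a.max(2)-a.min(2)<25)&(a.mean(2)>90)&(a.mean(2)<200)).astype(np.float32); g=cv2.GaussianBlur(g,(0,0),2)
    th=np.linspace(0,2*np.pi,180)
    def e(c):
        uv=proj(p,np.c_[c[0]+.086*np.cos(th),c[1]+.086*np.sin(th),0*th+z]).astype(np.float32)
        return -cv2.remap(g,uv[:,:1].copy(),uv[:,1:].copy(),1).mean()
    best=min(((e([c0[0]+i,c0[1]+j]),c0[0]+i,c0[1]+j) for i in np.arange(-.02,.021,.002) for j in np.arange(-.02,.021,.002)))
    return best
E
python3 - <<'E'
from h import *
t=get_image("top");s=get_image("side")
a=red(t,(360,150));b=red(s,(396,200));print(a,b)
print("ball tri",tri(t,a[:2],s,b[:2]),"atz",atz(t,a[:2],.184),atz(s,b[:2],.184))
print("black",atz(t,(192,158),.184),atz(s,(264,125),.184))
for p,c in((t,(366,161)),(s,(397,226))):
    print("wheel",fitwheel(p,atz(p,c,.15)[:2]),atz(p,c,.15))
print("hinge",atz(t,(335,139),.184),atz(s,(381,185),.184))
print("base corners",[atz(t,c,.01).round(3) for c in((318,181),(330,210),(394,200))])
x=np.hstack([cv2.resize(t["pixels"][110:220,300:420],(400,367)),cv2.resize(s["pixels"][165:325,320:460],(400,367))])
cv2.imwrite("pics/c1.png",x[...,::-1])
E
```

```text
(np.float64(359.5), np.float64(149.5), np.int64(102)) (np.float64(395.0), np.float64(202.5), np.int64(82))
ball tri [ 0.55444173 -0.13718609  0.18048364] atz [ 0.55334384 -0.13663788  0.184     ] [ 0.55020712 -0.13983648  0.184     ]
black [0.54148062 0.21159306 0.184     ] [0.54394795 0.2136685  0.184     ]
wheel (np.float32(-0.84101164), np.float64(0.5416871713592494), np.float64(-0.15593163795975876)) [ 0.53968717 -0.15593164  0.15      ]
wheel (np.float32(-0.6319275), np.float64(0.5383635898778684), np.float64(-0.15923393860245313)) [ 0.54036359 -0.15923394  0.15      ]
hinge [ 0.57756308 -0.0867533   0.184     ] [ 0.57056639 -0.09053703  0.184     ]
base corners [array([ 0.539, -0.065,  0.01 ]), array([ 0.465, -0.091,  0.01 ]), array([ 0.487, -0.248,  0.01 ])]
```

View pics/c1.png

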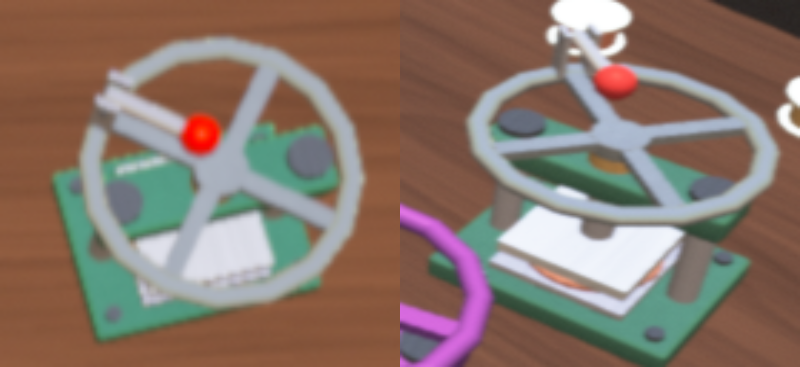

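The crop confirms it: green base, red ball, and a handle folded in over the hub. The wheel centre is about (0.541, -0.157) and the ball about (0.553, -0.137). The hinge direction is about 61°, and the base long axis +y about 98°, so the wheel is at about 0.63 rad. The closed position puts the hinge at about -82°. I'm moving above the ball.

Emit:
play_rows(series=[{"dz": 25}, {"dz": 25}, {"dx": 14, "dy": -23, "turn": -0.06}, {"dx": 14, "dy": -23, "turn": -0.06}, {"dx": 14, "dy": -23, "turn": -0.06}, {"dx": 14, "dy": -23, "turn": -0.06}, {"dx": 14, "dy": -23, "turn": -0.06}, {"dx": 14, "dy": -23, "turn": -0.06}, {"dx": 14, "dy": -23, "turn": -0.06}, {"dx": 14, "dy": -23, "turn": -0.06}, {"dx": 14, "dy": -23, "turn": -0.06}, {"dx": 14, "dy": -23, "turn": -0.06}, {"dx": 14, "dy": -23, "turn": -0.06}, {"dx": 14, "dy": -23, "turn": -0.06}, {"dx": 14, "dy": -23, "turn": -0.06}, {"dx": 14, "dy": -23, "turn": -0.06}, {"dx": 14, "dy": -23, "turn": -0.06}, {"dx": 14, "dy": -23, "turn": -0.06}, {"dx": 14, "dy": -23, "turn": -0.06}, {"dx": 14, "dy": -23, "turn": -0.06}])

```text
invalid input at $.series[0]: expected keys fingers, dx, dy, dz, turn
```

Emit:
play_rows(series=[{"fingers": -1, "dx": 0, "dy": 0, "dz": 25, "turn": 0}, {"fingers": -1, "dx": 0, "dy": 0, "dz": 25, "turn": 0}, {"fingers": -1, "dx": 14, "dy": -23, "dz": 0, "turn": -0.06}, {"fingers": -1, "dx": 14, "dy": -23, "dz": 0, "turn": -0.06}, {"fingers": -1, "dx": 14, "dy": -23, "dz": 0, "turn": -0.06}, {"fingers": -1, "dx": 14, "dy": -23, "dz": 0, "turn": -0.06}, {"fingers": -1, "dx": 14, "dy": -23, "dz": 0, "turn": -0.06}, {"fingers": -1, "dx": 14, "dy": -23, "dz": 0, "turn": -0.06}, {"fingers": -1, "dx": 14, "dy": -23, "dz": 0, "turn": -0.06}, {"fingers": -1, "dx": 14, "dy": -23, "dz": 0, "turn": -0.06}, {"fingers": -1, "dx": 14, "dy": -23, "dz": 0, "turn": -0.06}, {"fingers": -1, "dx": 14, "dy": -23, "dz": 0, "turn": -0.06}, {"fingers": -1, "dx": 14, "dy": -23, "dz": 0, "turn": -0.06}, {"fingers": -1, "dx": 14, "dy": -23, "dz": 0, "turn": -0.06}, {"fingers": -1, "dx": 14, "dy": -23, "dz": 0, "turn": -0.06}, {"fingers": -1, "dx": 14, "dy": -23, "dz": 0, "turn": -0.06}, {"fingers": -1, "dx": 14, "dy": -23, "dz": 0, "turn": -0.06}, {"fingers": -1, "dx": 14, "dy": -23, "dz": 0, "turn": -0.06}, {"fingers": -1, "dx": 14, "dy": -23, "dz": 0, "turn": -0.06}, {"fingers": -1, "dx": 14, "dy": -23, "dz": 0, "turn": -0.06}], squeeze=30)

```text
clock: 2.17
position: [0.399, 0.1274, 0.2964]
ee_rot: [-0.002, 0.995, 0.099, 0.005]
contact_force: [0.8, 0.4, -0.7]
width: 0.0855
```

Emit:
play_rows(series=[{"fingers": -0.3, "dx": 13, "dy": -22, "dz": 0, "turn": -0.058}, {"fingers": -0.3, "dx": 13, "dy": -22, "dz": 0, "turn": -0.058}, {"fingers": -0.3, "dx": 13, "dy": -22, "dz": 0, "turn": -0.058}, {"fingers": -0.3, "dx": 13, "dy": -22, "dz": 0, "turn": -0.058}, {"fingers": -0.3, "dx": 13, "dy": -22, "dz": 0, "turn": -0.058}, {"fingers": -0.3, "dx": 13, "dy": -22, "dz": 0, "turn": -0.058}, {"fingers": -0.3, "dx": 13, "dy": -22, "dz": 0, "turn": -0.058}, {"fingers": -0.3, "dx": 13, "dy": -22, "dz": 0, "turn": -0.058}, {"fingers": -0.3, "dx": 13, "dy": -22, "dz": 0, "turn": -0.058}, {"fingers": -0.3, "dx": 13, "dy": -22, "dz": 0, "turn": -0.058}, {"fingers": -0.3, "dx": 13, "dy": -22, "dz": 0, "turn": -0.058}, {"fingers": -0.3, "dx": 13, "dy": -22, "dz": 0, "turn": -0.058}, {"fingers": -0.3, "dx": 0, "dy": 0, "dz": 0, "turn": 0}])

```text
clock: 3.25
position: [0.5629, -0.1567, 0.2975]
ee_rot: [0.002, 0.963, -0.268, 0.009]
contact_force: [0.7, 0.3, 0.5]
width: 0.0554
```

```bash
cat >> h.py <<'E'
def tool():
    s=get_state(); from scipy.spatial.transform import Rotation as Ro
    return s,Ro.from_quat(np.roll(s["ee_rot"],-1)).as_matrix(),np.array(s["position"])
def wz(p,R,o,uv,z):
    f=210/np.tan(np.radians(p["vfov"]/2)); d=np.array([uv[0]-p["cx"],uv[1]-p["cy"]]); r=np.hypot(*d); th=r/f
    v=np.array([*(d/max(r,1e-9)*np.sin(th)),np.cos(th)]); H=np.array(p["hand_eye"]); c=R@H[:3,3]+o+0; w=R@H[:3,:3]@v
    return c+w*(z-c[2])/w[2]
E
python3 - <<'E'
from h import *
s,R,o=tool();p=get_image("wrist");print(o,np.degrees(np.arctan2(R[1,0],R[0,0])),s["width"],s["qpos"])
cv2.imwrite("pics/w1.png",p["pixels"][...,::-1])
a=p["pixels"].astype(int); m=((a[...,0]>110)&(a[...,1]<70)&(a[...,2]<70)).astype(np.uint8)
n,l,st,ce=cv2.connectedComponentsWithStats(m)
for i in range(1,n):
    if st[i,4]>30: print(st[i],ce[i],wz(p,R,o,ce[i],.184))
E
```

```text
[ 0.56288196 -0.15673656  0.29751972] -31.078293456884087 0.05535068539988509 [-3.89760958e-01  2.55049679e-01  1.39891798e+00 -1.43480790e-03
  1.46860068e+00  1.52776292e-01]
[23  0 12 20 42] [28.92857143 10.45238095] [0.46893135 0.11793483 0.184     ]
[  0  36  27  74 352] [10.79261364 71.63920455] [0.42102427 0.08329794 0.184     ]
[235 179  32  29 710] [250.00704225 192.74366197] [ 0.55130979 -0.13721581  0.184     ]
[374 216  11  17  44] [379.81818182 223.11363636] [ 0.62989911 -0.21596126  0.184     ]
[ 48 300  23  22 319] [ 58.77742947 310.60188088] [ 0.29106362 -0.13639718  0.184     ]
```

View pics/w1.png

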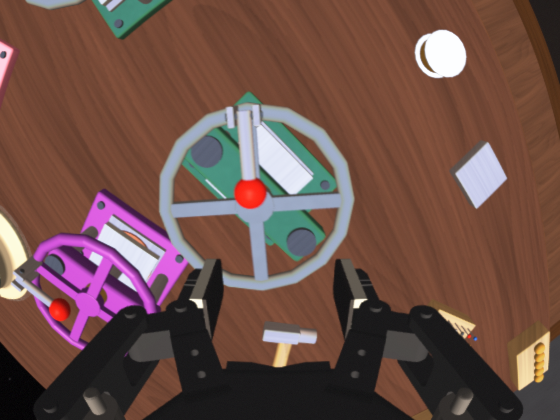

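The wrist view shows the red ball at (250,193), the hub at (254,207) and the fork at (244,115).

```bash
python3 - <<'E'
from h import *
s,R,o=tool();p=get_image("wrist")
for n,uv,z in(("hub",(254.5,206),.152),("hinge",(243,115),.184),("ball",(250.5,193),.184),("rimL",(166,197),.15),("rimR",(347,196),.15),("rimT",(255,111),.15),("rimB",(259,283),.15),("spL",(175,211),.15),("spR",(338,201),.15)):
    print(n,wz(p,R,o,uv,z).round(4))
a=p["pixels"].astype(int)
E
```

```text
hub [ 0.5397 -0.1545  0.152 ]
hinge [ 0.5774 -0.0808  0.184 ]
ball [ 0.55   -0.1354  0.184 ]
rimL [ 0.473  -0.1046  0.15  ]
rimR [ 0.6163 -0.1905  0.15  ]
rimT [ 0.5844 -0.0832  0.15  ]
rimB [ 0.4991 -0.2264  0.15  ]
spL [ 0.4724 -0.1203  0.15  ]
spR [ 0.6068 -0.1904  0.15  ]
```

Emit:
play_rows(series=[{"fingers": -0.3, "dx": -6, "dy": 11, "dz": -10, "turn": 0.03}, {"fingers": -0.3, "dx": -6, "dy": 10, "dz": -10, "turn": 0.03}, {"fingers": -0.3, "dx": 0, "dy": 0, "dz": -10, "turn": 0}, {"fingers": -0.3, "dx": 0, "dy": 0, "dz": -10, "turn": 0}, {"fingers": -0.3, "dx": 0, "dy": 0, "dz": -10, "turn": 0}, {"fingers": -0.3, "dx": 0, "dy": 0, "dz": 0, "turn": 0}])

```text
clock: 3.85
position: [0.5463, -0.1278, 0.2462]
ee_rot: [-0.001, 0.972, -0.234, 0.008]
contact_force: [-0.0, 0.4, -0.3]
width: 0.0558
```

Emit:
play_rows(series=[{"fingers": -0.3, "dx": 4, "dy": -7, "dz": -4, "turn": 0}, {"fingers": -0.3, "dx": 0, "dy": 0, "dz": -8, "turn": 0}, {"fingers": -0.3, "dx": 0, "dy": 0, "dz": -8, "turn": 0}, {"fingers": -0.3, "dx": 0, "dy": 0, "dz": -8, "turn": 0}, {"fingers": -0.3, "dx": 0, "dy": 0, "dz": 0, "turn": 0}])

```text
clock: 4.27
position: [0.5518, -0.1366, 0.2156]
ee_rot: [-0.0, 0.972, -0.234, 0.009]
contact_force: [-0.7, -0.2, -0.4]
width: 0.0553
```

```bash
python3 - <<'E'
from h import *
s,R,o=tool();p=get_image("wrist");print(o,np.degrees(np.arctan2(R[1,0],R[0,0])))
cv2.imwrite("pics/w2.png",p["pixels"][...,::-1])
a=p["pixels"].astype(int); m=((a[...,0]>110)&(a[...,1]<70)&(a[...,2]<70)).astype(np.uint8)
n,l,st,ce=cv2.connectedComponentsWithStats(m)
for i in range(1,n):
    if st[i,4]>500: 
        w=wz(p,R,o,ce[i],.184);print(st[i],ce[i],w,"tool",R.T@(w-o))
E
```

```text
[ 0.55176907 -0.1365932   0.21556755] -27.11505834638802
[ 256  235   46   42 1390] [278.12805755 255.20143885] [ 0.55154819 -0.13799147  0.184     ] tool [-0.00010709  0.00149616  0.03156365]
```

The ball is centred between the jaws to within 0.1 mm. I'm descending and closing.

Emit:
play_rows(series=[{"fingers": -0.3, "dx": 0, "dy": -1, "dz": -8, "turn": 0}, {"fingers": -0.3, "dx": 0, "dy": 0, "dz": -8, "turn": 0}, {"fingers": -0.3, "dx": 0, "dy": 0, "dz": -8, "turn": 0}, {"fingers": -0.3, "dx": 0, "dy": 0, "dz": -8, "turn": 0}, {"fingers": -0.3, "dx": 0, "dy": 0, "dz": -4, "turn": 0}, {"fingers": -0.1, "dx": 0, "dy": 0, "dz": 0, "turn": 0}, {"fingers": 0.1, "dx": 0, "dy": 0, "dz": 0, "turn": 0}, {"fingers": 0.3, "dx": 0, "dy": 0, "dz": 0, "turn": 0}, {"fingers": 0.6, "dx": 0, "dy": 0, "dz": 0, "turn": 0}, {"fingers": 0.6, "dx": 0, "dy": 0, "dz": 0, "turn": 0}, {"fingers": 0.6, "dx": 0, "dy": 0, "dz": 0, "turn": 0}], squeeze=30)

```text
clock: 5.23
position: [0.552, -0.1378, 0.1768]
ee_rot: [-0.0, 0.972, -0.234, 0.01]
contact_force: [0.3, -1.6, -1.6]
width: 0.0241
```

Emit:
play_rows(series=[{"fingers": 0.6, "dx": 0.1, "dy": 0.3, "dz": 6, "turn": 0}, {"fingers": 0.6, "dx": 0.4, "dy": 0.8, "dz": 5.9, "turn": 0}, {"fingers": 0.6, "dx": 0.7, "dy": 1.3, "dz": 5.8, "turn": 0}, {"fingers": 0.6, "dx": 0.9, "dy": 1.8, "dz": 5.7, "turn": 0}, {"fingers": 0.6, "dx": 1.2, "dy": 2.3, "dz": 5.4, "turn": 0}, {"fingers": 0.6, "dx": 1.5, "dy": 2.8, "dz": 5.1, "turn": 0}, {"fingers": 0.6, "dx": 0, "dy": 0, "dz": 0, "turn": 0}])

```text
clock: 5.82
position: [0.5585, -0.1256, 0.2149]
ee_rot: [-0.002, 0.972, -0.235, 0.011]
contact_force: [1.4, 2.6, -0.9]
width: 0.0238
```

```bash
cat >> h.py <<'E'
def balls():
    t=get_image("top");s=get_image("side");out=[]
    for p in(t,s):
        a=p["pixels"].astype(int); m=((a[...,0]>110)&(a[...,1]<60)&(a[...,2]<60)).astype(np.uint8)
        n,l,st,ce=cv2.connectedComponentsWithStats(m)
        out.append([(tuple(ce[i].round(1)),int(st[i,4])) for i in range(1,n) if st[i,4]>15])
    return t,s,out
E
python3 - <<'E'
from h import *
s,R,o=tool();print(o,s["contact_force"],s["width"])
t,sd,b=balls();print(b)
cv2.imwrite("pics/s2.png",np.hstack([cv2.resize(q,(400,400)) for q in (t["pixels"][60:260,260:460],sd["pixels"][100:300,290:490])])[...,::-1])
E
```

```text
[ 0.55847912 -0.12557368  0.21491972] [ 1.42121492  2.57798989 -0.94184447] 0.02382329252133682
[[], [((np.float64(102.7), np.float64(164.2)), 60), ((np.float64(397.4), np.float64(180.5)), 54), ((np.float64(275.9), np.float64(273.1)), 84)]]
```

View pics/s2.png

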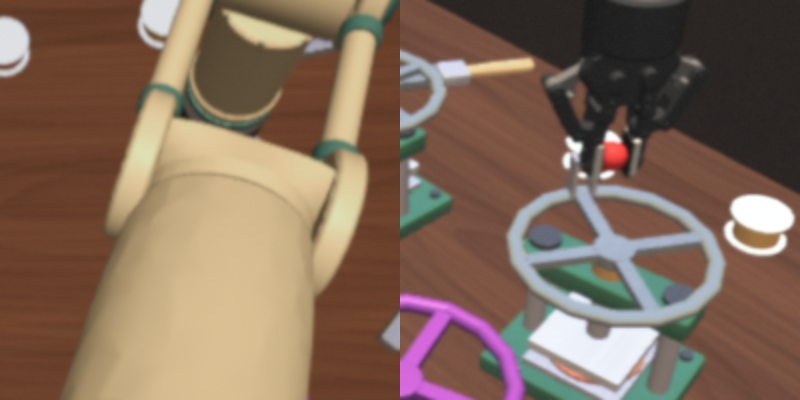

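The side view shows the ball held at (397,180) and the handle rising. The fold is about 0.69 rad, on the arc.

Emit:
play_rows(series=[{"fingers": 0.6, "dx": 2.1, "dy": 4, "dz": 4.8, "turn": 0}, {"fingers": 0.6, "dx": 2.1, "dy": 4, "dz": 4, "turn": 0}, {"fingers": 0.6, "dx": 2.3, "dy": 4.3, "dz": 3.5, "turn": 0}, {"fingers": 0.6, "dx": 2.4, "dy": 4.6, "dz": 3, "turn": 0}, {"fingers": 0.6, "dx": 2.5, "dy": 4.9, "dz": 2.4, "turn": 0}, {"fingers": 0.6, "dx": 2.6, "dy": 5.1, "dz": 1.9, "turn": 0}, {"fingers": 0.6, "dx": 0, "dy": 0, "dz": 0, "turn": 0}])

```text
clock: 6.5
position: [0.5725, -0.0983, 0.2346]
ee_rot: [-0.0, 0.972, -0.235, 0.009]
contact_force: [-0.0, 0.3, -2.2]
width: 0.0242
```

Emit:
play_rows(series=[{"fingers": 0.6, "dx": 2.7, "dy": 5.1, "dz": 1.3, "turn": 0}, {"fingers": 0.6, "dx": 2.7, "dy": 5.1, "dz": 0.7, "turn": 0}, {"fingers": 0.6, "dx": 2, "dy": 4, "dz": 0.2, "turn": 0}, {"fingers": 0.6, "dx": 1, "dy": 2, "dz": 0, "turn": 0}, {"fingers": 0.6, "dx": 1, "dy": 1, "dz": 0, "turn": 0}, {"fingers": 0.6, "dx": 0, "dy": 0, "dz": 0, "turn": 0}])

```text
clock: 7.0
position: [0.5797, -0.0847, 0.2366]
ee_rot: [0.007, 0.972, -0.234, 0.007]
contact_force: [0.8, -0.2, -2.0]
width: 0.0237
```

Emit:
play_rows(series=[{"fingers": 0.6, "dx": 1.5, "dy": 3, "dz": 0, "turn": 0}, {"fingers": 0.6, "dx": 1.5, "dy": 3, "dz": 0, "turn": 0}])

```text
clock: 7.17
position: [0.5802, -0.0837, 0.2365]
ee_rot: [0.013, 0.972, -0.234, 0.005]
contact_force: [-5.5, -9.8, 0.2]
width: 0.0242
```

```bash
python3 - <<'E'
from h import *
s,R,o=tool();print(o,s["contact_force"],s["width"])
t,sd,b=balls();print(b)
cv2.imwrite("pics/s3.png",cv2.resize(sd["pixels"][100:300,290:490],(600,600))[...,::-1])
print(proj(sd,[[.5797,-.0847,.244],[.5784,-.0823,.184]]))
E
```

```text
[ 0.58018219 -0.08373931  0.23653664] [-5.45741993 -9.84242442  0.15965428] 0.02423193847418154
[[], [((np.float64(388.6), np.float64(153.8)), 59), ((np.float64(102.7), np.float64(164.1)), 61), ((np.float64(275.9), np.float64(273.1)), 82)]]
[[386.68790641 152.8606952 ]
 [380.45338166 181.34152235]]
```

View pics/s3.png

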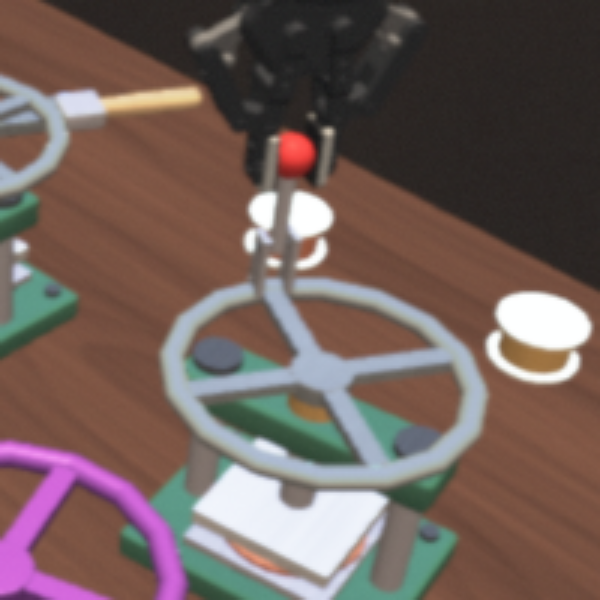

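The handle is upright against its stop: the push gave 11 N with no motion, and the ball is at (389,154), against a predicted (387,153). I'm working out the crank arc now.

```bash
cat > arc.py <<'E'
from h import *
import sys
c=np.array([.5418,-.1574]); n=int(sys.argv[1]); st=float(sys.argv[2])
s,R,o=tool(); d=o[:2]-c; th=np.arctan2(d[1],d[0]); print("r",np.hypot(*d),"th",np.degrees(th),"z",o[2],"jaw",np.degrees(np.arctan2(R[1,0],R[0,0])),s["contact_force"].round(1))
P=o[:2]
for i in range(1,n+1):
    q=c+.0825*np.array([np.cos(th-st*i),np.sin(th-st*i)]); print(((q-P)*1000).round(1)); P=q
E
python3 arc.py 10 .09
```

```text
r 0.08301818934144033 th 62.46191103240953 z 0.2365469920991406 jaw -27.079996077521606 [-3.7 -9.4 -0.1]
[ 6.2 -4.2]
[ 6.1 -4.3]
[ 5.7 -4.8]
[ 5.2 -5.3]
[ 4.7 -5.7]
[ 4.2 -6.1]
[ 3.6 -6.5]
[ 3.  -6.8]
[ 2.4 -7. ]
[ 1.7 -7.2]
```

Emit:
play_rows(series=[{"fingers": 0.6, "dx": 6.2, "dy": -4.2, "dz": 0, "turn": 0.02}, {"fingers": 0.6, "dx": 6.1, "dy": -4.3, "dz": 0, "turn": 0.02}, {"fingers": 0.6, "dx": 5.7, "dy": -4.8, "dz": 0, "turn": 0.02}, {"fingers": 0.6, "dx": 5.2, "dy": -5.3, "dz": 0, "turn": 0.02}, {"fingers": 0.6, "dx": 4.7, "dy": -5.7, "dz": 0, "turn": 0.02}, {"fingers": 0.6, "dx": 4.2, "dy": -6.1, "dz": 0, "turn": 0.02}, {"fingers": 0.6, "dx": 3.6, "dy": -6.5, "dz": 0, "turn": 0.02}])

```text
clock: 7.85
position: [0.6145, -0.119, 0.2365]
ee_rot: [0.011, 0.987, -0.16, 0.001]
contact_force: [-3.5, -0.5, -0.9]
width: 0.0239
```

```bash
python3 arc.py 10 .09
```

```text
r 0.08222260527934638 th 27.837523851933387 z 0.2365488199851416 jaw -18.460683430139554 [-3.5 -0.5 -0.9]
[ 3.4 -6.6]
[ 2.6 -7. ]
[ 1.9 -7.2]
[ 1.3 -7.3]
[ 0.6 -7.4]
[-0.1 -7.4]
[-0.7 -7.4]
[-1.4 -7.3]
[-2.  -7.1]
[-2.7 -6.9]
```

Emit:
play_rows(series=[{"fingers": 0.6, "dx": 3.4, "dy": -6.6, "dz": 0, "turn": 0.02}, {"fingers": 0.6, "dx": 2.6, "dy": -7, "dz": 0, "turn": 0.02}, {"fingers": 0.6, "dx": 1.9, "dy": -7.2, "dz": 0, "turn": 0.02}, {"fingers": 0.6, "dx": 1.3, "dy": -7.3, "dz": 0, "turn": 0.02}, {"fingers": 0.6, "dx": 0.6, "dy": -7.4, "dz": 0, "turn": 0.02}, {"fingers": 0.6, "dx": -0.1, "dy": -7.4, "dz": 0, "turn": 0.02}, {"fingers": 0.6, "dx": -0.7, "dy": -7.4, "dz": 0, "turn": 0.02}, {"fingers": 0.6, "dx": -1.4, "dy": -7.3, "dz": 0, "turn": 0.02}])

```text
clock: 8.52
position: [0.6227, -0.1726, 0.2366]
ee_rot: [0.005, 0.997, -0.074, -0.003]
contact_force: [-2.5, 2.3, -1.5]
width: 0.0245
```

```bash
python3 arc.py 12 .09
```

```text
r 0.08233592649500436 th -10.636700858754896 z 0.23655499276316855 jaw -8.47537680911723 [-2.5  2.3 -1.5]
[-1.5 -7.3]
[-2.3 -7. ]
[-3.  -6.8]
[-3.6 -6.5]
[-4.1 -6.2]
[-4.7 -5.8]
[-5.2 -5.3]
[-5.6 -4.8]
[-6.  -4.3]
[-6.4 -3.8]
[-6.7 -3.2]
[-7.  -2.5]
```

Emit:
play_rows(series=[{"fingers": 0.6, "dx": -1.5, "dy": -7.3, "dz": 0, "turn": 0.02}, {"fingers": 0.6, "dx": -2.3, "dy": -7, "dz": 0, "turn": 0.02}, {"fingers": 0.6, "dx": -3, "dy": -6.8, "dz": 0, "turn": 0.02}, {"fingers": 0.6, "dx": -3.6, "dy": -6.5, "dz": 0, "turn": 0.02}, {"fingers": 0.6, "dx": -4.1, "dy": -6.2, "dz": 0, "turn": 0.02}, {"fingers": 0.6, "dx": -4.7, "dy": -5.8, "dz": 0, "turn": 0.02}, {"fingers": 0.6, "dx": -5.2, "dy": -5.3, "dz": 0, "turn": 0.02}, {"fingers": 0.6, "dx": -5.6, "dy": -4.8, "dz": 0, "turn": 0.02}])

```text
clock: 9.18
position: [0.5996, -0.2155, 0.2366]
ee_rot: [-0.006, 1.0, 0.013, 0.002]
contact_force: [0.5, 0.9, -1.2]
width: 0.024
```

```bash
python3 arc.py 10 .09
```

```text
r 0.08198862800418344 th -45.139357212361034 z 0.23658861791201488 jaw 1.5411778349346548 [ 0.5  0.9 -1.2]
[-5.1 -5.4]
[-5.9 -4.5]
[-6.3 -3.9]
[-6.6 -3.3]
[-6.9 -2.7]
[-7.1 -2.1]
[-7.3 -1.5]
[-7.4 -0.8]
[-7.4 -0.1]
[-7.4  0.5]
```

Emit:
play_rows(series=[{"fingers": 0.6, "dx": -5.1, "dy": -5.4, "dz": 0, "turn": 0.02}, {"fingers": 0.6, "dx": -5.9, "dy": -4.5, "dz": 0, "turn": 0.02}, {"fingers": 0.6, "dx": -6.3, "dy": -3.9, "dz": 0, "turn": 0.02}, {"fingers": 0.6, "dx": -6.6, "dy": -3.3, "dz": 0, "turn": 0.02}, {"fingers": 0.6, "dx": -6.9, "dy": -2.7, "dz": 0, "turn": 0.02}, {"fingers": 0.6, "dx": -7.1, "dy": -2.1, "dz": 0, "turn": 0.02}])

```text
clock: 9.68
position: [0.5696, -0.2342, 0.2366]
ee_rot: [-0.011, 0.997, 0.079, 0.01]
contact_force: [0.4, -0.2, -1.9]
width: 0.0238
```

```bash
python3 arc.py 8 .06
```

```text
r 0.08166188566039882 th -70.1125381100642 z 0.23662217288474163 jaw 9.001645508420822 [ 0.4 -0.2 -1.9]
[-4.4 -2.3]
[-4.8 -1.3]
[-4.9 -1. ]
[-4.9 -0.7]
[-4.9 -0.4]
[-4.9 -0.1]
[-4.9  0.2]
[-4.9  0.5]
```

Emit:
play_rows(series=[{"fingers": 0.6, "dx": -4.4, "dy": -2.3, "dz": 0, "turn": 0}, {"fingers": 0.6, "dx": -4.8, "dy": -1.3, "dz": 0, "turn": 0}, {"fingers": 0.6, "dx": -4.9, "dy": -1, "dz": 0, "turn": 0}, {"fingers": 0.6, "dx": -4.9, "dy": -0.7, "dz": 0, "turn": 0}, {"fingers": 0.6, "dx": -4.9, "dy": -0.4, "dz": 0, "turn": 0}])

```text
clock: 10.1
position: [0.5592, -0.2371, 0.2368]
ee_rot: [-0.013, 0.997, 0.078, 0.026]
contact_force: [12.4, 2.1, -7.8]
width: 0.0241
```

```bash
python3 arc.py 5 .06
```

```text
r 0.08156432375196133 th -77.7060017271929 z 0.23676532897822328 jaw 8.9311183538033 [12.4  2.1 -7.8]
[-4.7 -1.8]
[-4.9 -0.6]
[-4.9 -0.3]
[-4.9 -0. ]
[-4.9  0.3]
```

Resistance of 12 N appears at hinge direction -77.7°. The two base edges suggested -82° and -71°, so this is plausibly the stop. I'm confirming with a firmer push.

Emit:
play_rows(series=[{"fingers": 0.6, "dx": -7, "dy": -1.5, "dz": 0, "turn": 0}, {"fingers": 0.6, "dx": -7, "dy": -1.5, "dz": 0, "turn": 0}, {"fingers": 0.6, "dx": -7, "dy": -1.5, "dz": 0, "turn": 0}])

```text
clock: 10.35
position: [0.5585, -0.2373, 0.2368]
ee_rot: [-0.016, 0.996, 0.077, 0.048]
contact_force: [18.4, 5.3, -11.0]
width: 0.0241
```

```bash
python3 arc.py 1 .06; python3 - <<'E'
from h import *
sd=get_image("side"); cv2.imwrite("pics/s4.png",cv2.resize(sd["pixels"][120:320,310:510],(600,600))[...,::-1])
E
```

```text
r 0.08166462028260543 th -78.1693225358579 z 0.23683540122969948 jaw 8.794317735855705 [ 18.4   5.3 -11. ]
[-4.7 -1.7]
```

View pics/s4.png

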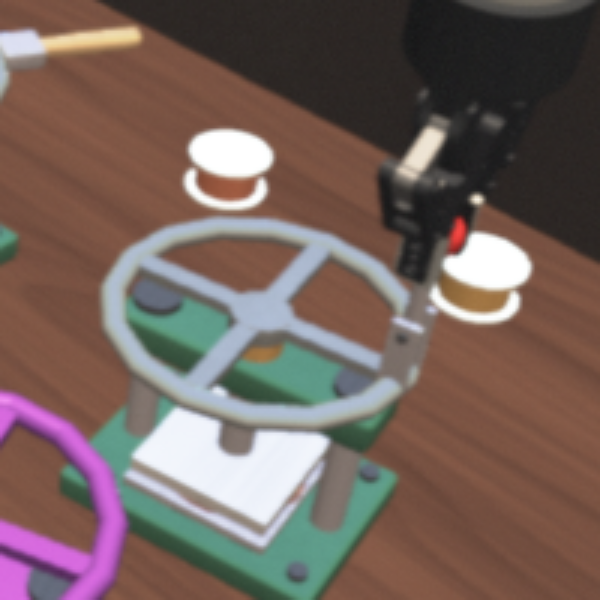

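The wheel is hard against its stop: 18 N gave no motion, the spoke and hinge lie along the beam on the -y side, and the platen is down. I'm folding the handle back now, with a slight clockwise bias so the wheel stays closed.

Emit:
play_rows(series=[{"fingers": 0.6, "dx": 0, "dy": 0, "dz": 0, "turn": 0.05}, {"fingers": 0.6, "dx": -1.2, "dy": 4.1, "dz": -0.2, "turn": 0}, {"fingers": 0.6, "dx": -1.5, "dy": 5.8, "dz": -0.7, "turn": 0}, {"fingers": 0.6, "dx": -1.5, "dy": 5.6, "dz": -1.3, "turn": 0}, {"fingers": 0.6, "dx": -1.5, "dy": 5.5, "dz": -1.9, "turn": 0}, {"fingers": 0.6, "dx": -1.4, "dy": 5.3, "dz": -2.4, "turn": 0}, {"fingers": 0.6, "dx": -1.4, "dy": 5, "dz": -3, "turn": 0}, {"fingers": 0.6, "dx": 0, "dy": 0, "dz": 0, "turn": 0}])

```text
clock: 11.07
position: [0.5536, -0.2043, 0.2271]
ee_rot: [-0.014, 0.993, 0.101, 0.053]
contact_force: [1.3, 0.2, -1.6]
width: 0.0238
```

Emit:
play_rows(series=[{"fingers": 0.6, "dx": -2.5, "dy": -0.5, "dz": 0, "turn": 0}, {"fingers": 0.6, "dx": -2.5, "dy": -0.5, "dz": 0, "turn": 0}, {"fingers": 0.6, "dx": 0, "dy": 0, "dz": 0, "turn": 0}])

```text
clock: 11.32
position: [0.5538, -0.2051, 0.2277]
ee_rot: [-0.013, 0.993, 0.101, 0.059]
contact_force: [0.4, -1.3, -2.1]
width: 0.0239
```

Emit:
play_rows(series=[{"fingers": 0.6, "dx": -0.9, "dy": 4.4, "dz": -3.2, "turn": 0}, {"fingers": 0.6, "dx": -0.9, "dy": 4.4, "dz": -4, "turn": 0}, {"fingers": 0.6, "dx": -0.9, "dy": 4, "dz": -4.3, "turn": 0}, {"fingers": 0.6, "dx": -0.8, "dy": 3.6, "dz": -4.8, "turn": 0}, {"fingers": 0.6, "dx": -0.8, "dy": 3.2, "dz": -5.1, "turn": 0}, {"fingers": 0.6, "dx": -0.7, "dy": 2.6, "dz": -5.4, "turn": 0}, {"fingers": 0.6, "dx": 0, "dy": 0, "dz": 0, "turn": 0}])

```text
clock: 11.9
position: [0.5484, -0.1822, 0.1995]
ee_rot: [-0.011, 0.993, 0.1, 0.06]
contact_force: [2.3, -2.4, -2.5]
width: 0.0236
```

Emit:
play_rows(series=[{"fingers": 0.6, "dx": -0.6, "dy": 1.8, "dz": -5.5, "turn": 0}, {"fingers": 0.6, "dx": -0.5, "dy": 1.3, "dz": -5.8, "turn": 0}, {"fingers": 0.6, "dx": -0.4, "dy": 0.8, "dz": -5.9, "turn": 0}, {"fingers": 0.6, "dx": -0.3, "dy": 0.3, "dz": -5, "turn": 0}, {"fingers": 0.6, "dx": 0, "dy": 0, "dz": -2, "turn": 0}, {"fingers": 0.6, "dx": 0, "dy": 0, "dz": -2, "turn": 0}])

```text
clock: 12.4
position: [0.5481, -0.1779, 0.1752]
ee_rot: [-0.01, 0.993, 0.101, 0.063]
contact_force: [-4.9, 0.7, 17.1]
width: 0.0238
```

17 N upward at the folded height means the handle is on its flat stop. I'm relaxing, opening and lifting straight up.

Emit:
play_rows(series=[{"fingers": 0.6, "dx": 0, "dy": 0, "dz": 0.5, "turn": 0}, {"fingers": 0.6, "dx": 0, "dy": 0, "dz": 0, "turn": 0}, {"fingers": 0.3, "dx": 0, "dy": 0, "dz": 0, "turn": 0}, {"fingers": 0.2, "dx": 0, "dy": 0, "dz": 0, "turn": 0}, {"fingers": 0, "dx": 0, "dy": 0, "dz": 0, "turn": 0}, {"fingers": -0.3, "dx": 0, "dy": 0, "dz": 0, "turn": 0}, {"fingers": -0.3, "dx": 0, "dy": 0, "dz": 0, "turn": 0}, {"fingers": -0.3, "dx": 0, "dy": 0, "dz": 0, "turn": 0}])

```text
clock: 13.07
position: [0.5433, -0.1748, 0.1737]
ee_rot: [-0.014, 0.993, 0.101, 0.058]
contact_force: [0.1, -0.6, -0.3]
width: 0.0553
```

Emit:
play_rows(series=[{"fingers": -0.3, "dx": 0, "dy": 0, "dz": 8, "turn": 0}, {"fingers": -0.3, "dx": 0, "dy": 0, "dz": 10, "turn": 0}, {"fingers": -0.3, "dx": 0, "dy": 0, "dz": 12, "turn": 0}, {"fingers": -0.3, "dx": 0, "dy": 0, "dz": 15, "turn": 0}, {"fingers": -0.3, "dx": 0, "dy": 0, "dz": 15, "turn": 0}, {"fingers": -0.3, "dx": 0, "dy": 0, "dz": 15, "turn": 0}, {"fingers": -0.3, "dx": -10, "dy": 0, "dz": 15, "turn": 0}, {"fingers": -0.3, "dx": -10, "dy": 0, "dz": 15, "turn": 0}, {"fingers": -0.3, "dx": -10, "dy": 0, "dz": 10, "turn": 0}, {"fingers": -0.3, "dx": 0, "dy": 0, "dz": 0, "turn": 0}])

```text
clock: 13.9
position: [0.5123, -0.1744, 0.301]
ee_rot: [-0.013, 0.993, 0.101, 0.06]
contact_force: [0.6, -0.8, -1.1]
width: 0.0555
```

```bash
python3 - <<'E'
from h import *
s,R,o=tool();w=get_image("wrist");sd=get_image("side");print(o,s["contact_force"],s["width"],s["clock"])
x=np.hstack([cv2.resize(w["pixels"],(480,360)),cv2.resize(sd["pixels"][140:320,310:470],(320,360))])
cv2.imwrite("pics/f.png",x[...,::-1])
a=w["pixels"].astype(int); m=((a[...,0]>110)&(a[...,1]<70)&(a[...,2]<70)).astype(np.uint8)
n,l,st,ce=cv2.connectedComponentsWithStats(m)
for i in range(1,n):
    if st[i,4]>100: print(st[i],wz(w,R,o,ce[i],.184))
b=red(sd,(400,205),30);print(b,atz(sd,b[:2],.184),proj(sd,[[.5449,-.179,.184]]))
E
```

```text
[ 0.51227745 -0.17435835  0.30095229] [ 0.5662122  -0.76503656 -1.09399928] 0.05547738910538507 13.9
[  9 108  25  40 617] [ 0.2928807  -0.13687277  0.184     ]
[286 203  32  29 719] [ 0.54729345 -0.17816867  0.184     ]
(np.float64(411.5), np.float64(215.0), np.int64(65)) [ 0.54507628 -0.17904908  0.184     ] [[411.40720279 215.02777156]]
```

View pics/f.png

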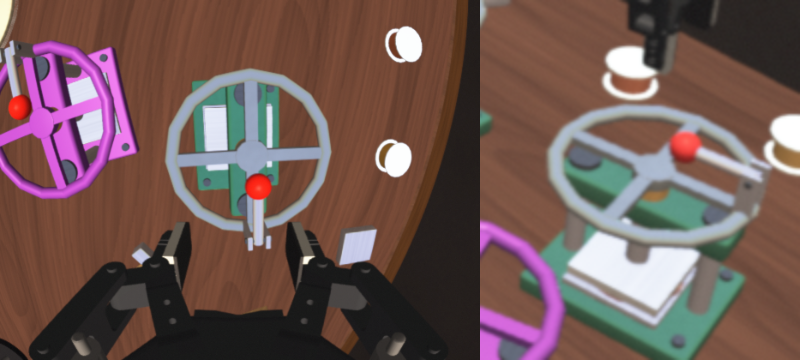

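The final view shows the ball folded over the hub (side, 411,215) and the gripper clear. One closer crop will verify that the spoke lines up with the beam.

```bash
python3 - <<'E'
from h import *
w=get_image("wrist");c=w["pixels"][75:300,185:395]
cv2.imwrite("pics/g.png",cv2.resize(c,None,fx=2.6,fy=2.6,interpolation=cv2.INTER_CUBIC)[...,::-1])
E
```

View pics/g.png

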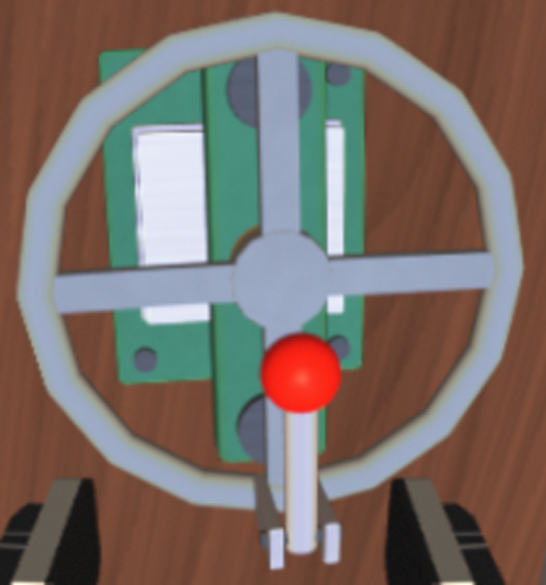

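```bash
python3 - <<'E'
from h import *
s,R,o=tool();w=get_image("wrist")
f=lambda x,y,z:wz(w,R,o,(185+x/2.6,75+y/2.6),z)
def ang(n,a,b,z,add=0):
    d=f(*b,z)-f(*a,z);print(n,round(np.degrees(np.arctan2(d[1],d[0]))+add,1),np.hypot(*d[:2]).round(3))
ang("spokeLR",(55,294),(493,269),.15,-90)
ang("spokeTB",(279,60),(277,465),.15)
ang("handle",(302,373),(300,545),.184)
ang("beamL",(205,70),(220,460),.1)
ang("beamR",(326,65),(325,450),.1)
ang("baseL",(102,52),(121,382),.012)
ang("baseB",(121,382),(360,368),.012,-90)
ang("baseR",(364,70),(360,368),.012)
ang("baseT",(102,52),(250,45),.012,-90)
E
```

```text
spokeLR -76.6 0.156
spokeTB -78.0 0.146
handle -77.4 0.063
beamL -76.7 0.164
beamR -77.1 0.164
baseL -77.0 0.169
baseB -77.3 0.128
baseR -77.3 0.158
baseT -76.4 0.072
```

The wheel and handle direction of -76.6 to -78.0° agrees with the base and beam at -76.4 to -77.3°, so the wheel is at its closed stop.

```bash
python3 -c "
from rig import *
print(sign_off())"
```

```text
the job is handed in; nothing more can be done
None
```

The green press with the red ball is closed on its copper disc, and its handle is folded flat again. I handed the job in at about 14 s.

- **Handle up:** I gripped the ball and swung it until it stood upright. A push of about 11 N did not move it any further.
- **Cranking:** I turned the wheel clockwise until it stopped; about 19 N did not turn it further.
- **Folding and release:** I folded the handle down until it pushed back with 17 N, then let go and lifted clear.

**Last checks**
- **Wheel:** The spokes and handle point along -76.6° to -78.0°. The base and beam lie along -76.4° to -77.3°, so the wheel is at its closed stop to within about 1°.
- **Ball:** It is at about (0.546, -0.179). The side view, assuming the ball is at its folded height of 0.184 m, matches the folded position expected for a closed wheel.
- **Gripper:** It ended about 0.1 m above the press, with no contact force beyond sensor noise.
- **Black-ball press:** The arm never went near it after the first pass well above the bench. I did not measure it again at the end.

**Disagreements**
- My first estimate of the closed direction, from one edge of the base, was -82°. The closer view corrected it to -77°.
- The gripper stayed tilted by about 7° after the push against the stop, with no harm.

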